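# Couple a rack-railway wagon with its lock pin

## Robot

A 6-joint arm with a two-finger parallel gripper is mounted at the origin on the work surface. World frame = base frame: x ahead of the robot, y to its left, z up, the work surface at z = 0. Lengths are in mm, angles in degrees, forces in N, time in s.
With the tool pointing down it reaches from about 325 to 925 mm from the base axis. Payload 3.1 kg.
Tool frame: the origin (TCP) lies at the very end of the fingers, on their centre line; the grasp point (between the pads) lies grasp_offset behind it (grasp_offset is the distance from the TCP to the grasp point, in mm); z points along the fingers, x is the direction in which the jaws open and shut, and the axes are right-handed (so a half turn about z gives the same grasp; the last joint's range is limited). The gripper opens to 85 mm and grips with 20 to 120 N. Pads are 22 mm wide; open, the fingers measure 114 mm over their backs; the gripper's body (76 mm by 85 mm) begins 54 mm behind the grasp point. The pads swing forward as they close: fully open they stand 13 mm farther back than shut.
Start: joints at [-80.455, 12.427, 92.441, -0, 75.132, -6.429], TCP at [172.022, -600.872, 231.3] pointing down, gripper open.
Joint ranges: [-157.48, 157.48], [-44.54, 120.13], [17.64, 146.25], [-64.5, 244.5], [7.68, 150.69], [-147.95, 147.95]. Speed limits (degrees/s): [159.86, 159.86, 180, 180, 180, 180].

## Interface

Orientations are given as [roll, pitch, yaw] about the fixed x, y, z axes, in that order (R = Rz(yaw) Ry(pitch) Rx(roll)).
In Python, from station import * gives the robot as it stands. Calls block until the motion is done:
- goto(position, orientation): joint-space move of the TCP to a pose.
- move_l(position, attitude=None, speed=150): straight line of the TCP; attitude=None keeps the orientation; speed is the mean speed in mm/s.
- move_j(angles): joint-space move.
- grip(opening, squeeze=None): finger opening in mm; squeeze is the grip in N (None keeps the last); returns when the fingers have stopped.
- wait(seconds).
- solve_ik(position, orientation): joint angles nearest the present ones, or None.
- get_obs(): the state.
- get_image(name): name is "scene" or "top"; returns the picture (384x512x3 uint8, red, green, blue); there is no depth.
- get_calibration(name): a dict with "fx", "fy", "cx", "cy" (pixels), "D" ([k1, k2, p1, p2, k3] as OpenCV has them; the pictures are not rectified), "R" (3x3) and "t" (3): a world point X has camera coordinates R X + t. Camera axes: x right, y down, z forward; pixel columns grow to the right and rows downward; lengths in mm; the calibration is good to about 2 mm. A picture is of the moment at which its call begins. get_calibration takes no time and is no camera call.
A pose or a line that the arm cannot do raises Unreachable and nothing moves.
- sign_off(): hands the job in, once; it reports no verdict.
Trained networks look in the newest picture that a camera, given by its name, has taken for a name from the list of things; names that differ only in an ending like _2 or _b are one class to them, and where a whole thing is asked for, a point or a joint stands for the part that bears it (a point fixed in the world has none). Each returns a list of dicts, best first, with "score" (0 to 1); they miss things now and then, are a little off and sometimes report something else, mostly with a low value. They report only what shows in the picture. A call takes as long as a camera call.
- spot_in(name, camera): "extent" ([centre column, centre row, width, height] in pixels, round what is visible of it).
- regions_of(name, camera): "region" (384x512 bool, what is visible of it) and "extent" ([centre column, centre row, width, height] in pixels, round what is visible of it).
The state is a dict: "t": time; "joint_pos": joint angles; "qvel": joint speeds; "effort": joint torques, N m; "tcp_pos": TCP position; "ee_rot": TCP orientation; "wrist_force": force on the tool from outside, world axes, zero at the start; "moment": the same for the moment, N m; "grip_width": finger opening in mm.
Only numpy, scipy, OpenCV 4.12 (cv2) and the standard library are available. Lean on these libraries where they do the work, as an engineer would, in place of code of your own. Each camera call takes 0.05 s, during which the arm holds its last target. There are 200 camera calls.

## Task

On the sloping test track, pull the wagon's brass drawbar by its black knob down the slope, out to its stop, so that its eye lies between the locomotive's two clevis plates. Then take the red-knobbed pin from the white block and push it through plates and eye until its steel flange sits flat on the upper plate, and let go. Leave the blue-knobbed spare pin in the block and do not disturb the glass jar.

Things in the scene. Friction and masses are not known exactly. Their poses are not given: they have to be found in the camera images.
- clevis_hole (a point): Centre of the mouth of the clevis hole, on the top face of the upper plate. Axes: x up the slope along the track, y across it, z square to the slope (28 degrees from vertical). The clevis is two aluminium plates 40 mm wide, 6 mm thick, 12 mm apart, with 10.5 mm holes in line, reaching from 46 mm down-slope of this point to 16 mm up-slope. Nothing stands beside them.
- train: Red model locomotive (lower) and flat wagon (upper), fixed on a track that slopes 28 degrees, rising away from the robot. Origin on the track, 62 mm below clevis_hole along z; same axes. Heights along z: red bonnet 89 mm (x under -60), cab roof 129 mm (x under -130), wagon deck 44 mm (x over 50), dark steel box 63 mm (x over 127), crate 75 mm (x over 180). 90 mm wide.
- drawbar (a joint): How far the brass drawbar is pulled out of the wagon, m: 0 fully in, 0.036 at its stop, where its eye is in line with the clevis hole. It slides down the slope, along -x of clevis_hole. A weak spring (under 1 N) draws it back, but its friction (2.5 N) holds it wherever it is left.
- drawbar_knob (a point): Grip point on the drawbar's upright black knob, round, 14 mm diameter with an 18 mm cap: 26 mm above the drawbar's top face, 12 mm below the knob's top, 36 mm above the wagon deck. It stands square to the slope, 60 mm up-slope of the eye, and moves with the drawbar. Axes as clevis_hole.
- drawbar_eye (a point): Centre of the drawbar's 11 mm eye hole, on its top face (8 mm thick there). Axes as clevis_hole. With the drawbar at its stop it lies 8 mm below clevis_hole along z.
- pin: Loose red-knobbed pin, about 40 g. Origin on its axis at the underside of its flange; z towards the knob. Below: steel shaft 8 mm diameter, 36 mm long, tapered foot. Above: steel flange 18 mm diameter, 4 mm thick, then the round knob, 14 mm diameter, from 4 to 34 mm. It starts upright in one of the white block's two holes, flange on the block.
- spare_pin: The same pin with a blue knob, in the block's other hole. To be left there.
- pin_block: Fixed white plastic block, 56 (x) by 124 (y) by 45 mm high, origin at the centre of its underside. Two 10.5 mm holes at y = -32 and +32 mm; which pin stands in which varies. It stands left or right of the track.
- jar: Loose closed glass jar with a steel cap, 60 mm diameter, 85 mm tall, origin at the centre of its underside, on the other side of the track from the block. To be left standing.

How it is judged (in metres and radians):
On the way, in this order (a step that is already met when the one before it is completed fails the run):
1. the drawbar is pulled out to its stop (within 3 mm), the pin not yet in (value of joint drawbar above 0.033 m and distance between pin and clevis_hole above 0.045 m), for 0.2 s.
2. the pin is through both plates and the eye, its flange on the upper plate (value of joint drawbar above 0.033 m and z of pin in the frame of clevis_hole between -0.003 and 0.003 m and x of pin in the frame of clevis_hole between -0.004 and 0.004 m and y of pin in the frame of clevis_hole between -0.004 and 0.004 m and angle between the z axis of pin and the z axis of clevis_hole, either way round below 0.15 rad), for 0.2 s.
At the end, for the whole second after the job is handed in: Drawbar within 3 mm of its stop; red pin at rest in the clevis, flange within 3 mm of the upper plate, within 4 mm of the hole's centre and 0.15 rad of its axis; spare pin moved under 15 mm; jar upright (0.2 rad) within 30 mm of its place (all of step 2 and linear speed of pin below 0.01 m/s and distance of spare_pin from where it was at the start of the episode below 0.015 m and distance of jar from where it was at the start of the episode below 0.03 m and angle between jar's own z axis and vertical below 0.2 rad); the robot touches nothing.
It fails at once if the spare pin is pulled out or knocked (moved over 30 mm) (distance of spare_pin from where it was at the start of the episode above 0.03 m).
It fails at once if the jar is knocked over (angle between jar's own z axis and vertical above 0.5 rad).
It also fails if it takes over 56 s, if anything falls off the work surface, if the arm or the gripper's body presses on something with over 40 N, if the wrist force passes 120 N, or if a joint passes its speed limit or range.

## Working session

There is one attempt and no reset: what is moved stays moved. The work goes in short steps, each a Python script; the robot and the scene stay as the last script left them, time stands still between calls to the robot, and variables do not carry over. Pictures are saved under pics/ and viewed, about 8 in all and at most 12, crops included, and the job is handed in when it is done.

```bash
ls; mkdir -p pics; python3 - <<'E'
from station import *
import numpy as np, cv2
o=get_obs(); print({k:np.round(v,2).tolist() if not isinstance(v,float) else v for k,v in o.items()})
try: print(grasp_offset)
except Exception as e: print(e)
ims=[]
for c in ["scene","top"]:
    im=get_image(c); cv2.imwrite(f"pics/{c}0.png",im[:,:,::-1])
    k=get_calibration(c); print(c,k)
    for n in ["clevis_hole","train","drawbar","drawbar_knob","drawbar_eye","pin","spare_pin","pin_block","jar"]:
        try:
            print(c,n,[(round(d["score"],2),np.round(d["extent"],1).tolist()) for d in spot_in(n,c)[:3]])
        except Exception as e: print(n,repr(e))
E
```

```text
pics
{'t': 0.0, 'joint_pos': [-80.45, 12.48, 92.53, 0.0, 75.13, -6.43], 'qvel': [0.01, 0.04, 0.04, 0.05, -0.03, 0.01], 'effort': [0.0, -39.68, -30.39, -0.0, 0.01, -0.0], 'tcp_pos': [171.89, -600.05, 229.96], 'ee_rot': [-179.98, 0.14, -74.03], 'wrist_force': [-0.25, 0.39, 0.29], 'moment': [-0.04, 0.0, 0.04], 'grip_width': 85.37440500143504}
18.700000000000003
scene {'fx': 425.1638845274142, 'fy': 425.1638845274142, 'cx': 258.7276561507599, 'cy': 193.78662284669826, 'D': array([-0.14572891,  0.        ,  0.        ,  0.        ,  0.        ]), 'R': array([[ 0.72940996,  0.68406874,  0.003327  ],
       [ 0.45406602, -0.48051323, -0.75028734],
       [-0.51164944,  0.54877774, -0.66110351]]), 't': array([-395.58397406, -107.09615953, 1401.78838886])}
scene clevis_hole [(0.82, [271.2, 197.8, 134.9, 86.9])]
scene train [(0.73, [270.6, 197.7, 138.3, 77.4])]
scene drawbar [(0.68, [271.1, 198.8, 31.7, 21.2])]
scene drawbar_knob [(0.7, [269.8, 198.7, 26.7, 20.2])]
scene drawbar_eye []
scene pin []
scene spare_pin [(0.58, [115.7, 291.1, 7.8, 10.9])]
scene pin_block [(0.87, [132.3, 296.0, 59.4,
[... 277 characters left out ...]
, 'R': array([[ 0.01584696, -0.9996988 , -0.01874011],
       [-0.99606919, -0.01415027, -0.08744102],
       [ 0.08714951,  0.02005212, -0.99599341]]), 't': array([  -3.41995728,  547.08493438, 1382.98400825])}
top clevis_hole [(0.97, [249.3, 186.1, 69.0, 162.6]), (0.19, [256.1, 171.7, 14.5, 38.4])]
top train [(0.72, [251.3, 189.8, 67.2, 161.3])]
top drawbar [(0.65, [253.9, 170.2, 18.5, 35.7])]
top drawbar_knob [(0.61, [254.6, 171.9, 13.2, 36.5])]
top drawbar_eye [(0.51, [254.7, 169.9, 16.2, 40.3])]
top pin []
top spare_pin [(0.25, [250.3, 187.7, 66.1, 158.3])]
top pin_block [(0.74, [140.2, 205.6, 26.9, 18.1]), (0.57, [361.0, 225.4, 42.7, 31.2])]
top jar [(0.65, [139.2, 203.9, 22.9, 14.3])]
```

```bash
python3 - <<'E'
import cv2
t=cv2.imread("pics/top0.png"); s=cv2.imread("pics/scene0.png")
cv2.imwrite("pics/a.png",cv2.resize(t[95:295,125:391],None,fx=3,fy=3,interpolation=cv2.INTER_CUBIC))
cv2.imwrite("pics/b.png",cv2.resize(s[140:330,90:356],None,fx=3,fy=3,interpolation=cv2.INTER_CUBIC))
E
```

```text
(no output)
```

View pics/a.png

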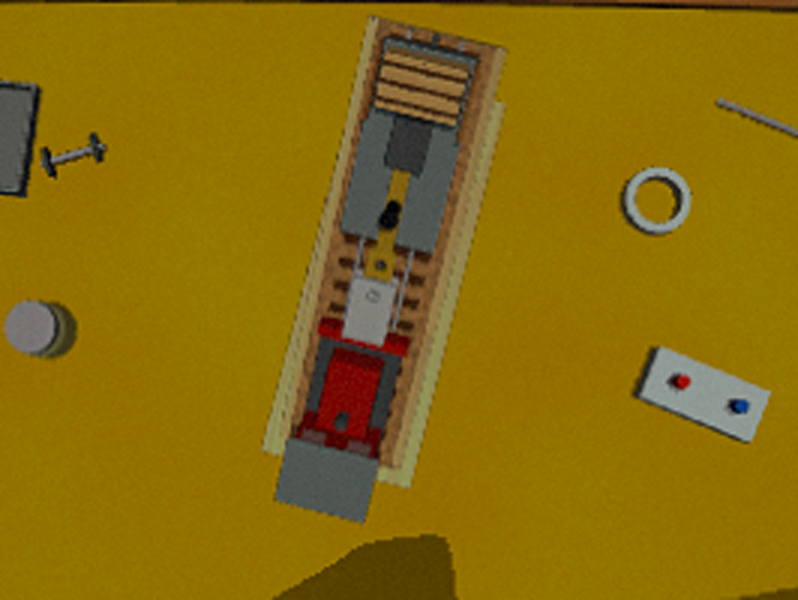

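View pics/b.png

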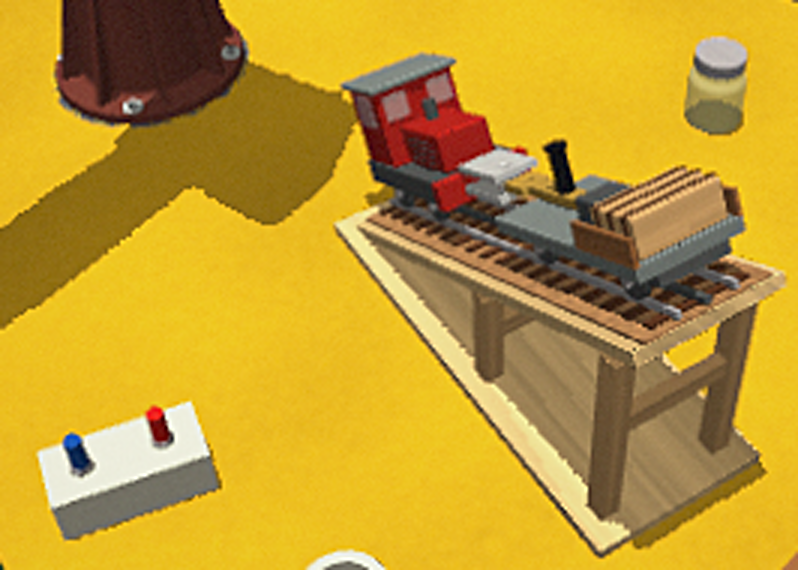

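Top view shows the clevis hole at about (249.7,193.7), the eye at (251.7,183), the knob at about (255,164), and the red pin at (352,222). The blue pin is outboard at (371,230). In the scene view the black knob top is at about (275,189) and the red pin at about (142,278). I'll enlarge both views for a joint fit.

```bash
python3 - <<'E'
import cv2
def crop(n,c0,c1,r0,r1,f,out):
    im=cv2.imread(n)[r0:r1,c0:c1]; im=cv2.resize(im,None,fx=f,fy=f,interpolation=cv2.INTER_CUBIC)
    im=cv2.convertScaleAbs(im,alpha=1.3,beta=20)
    for c in range(c0,c1,10):
        x=int((c-c0+.5)*f); cv2.line(im,(x,0),(x,6),(255,255,255),1); cv2.putText(im,str(c),(x-10,16),0,.35,(255,255,255),1)
    for r in range(r0,r1,10):
        y=int((r-r0+.5)*f); cv2.line(im,(0,y),(6,y),(255,255,255),1); cv2.putText(im,str(r),(8,y+4),0,.35,(255,255,255),1)
    cv2.imwrite(out,im)
crop("pics/top0.png",225,295,130,205,8,"pics/c.png")
crop("pics/scene0.png",235,345,165,235,7,"pics/d.png")
E
```

```text
(no output)
```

View pics/c.png

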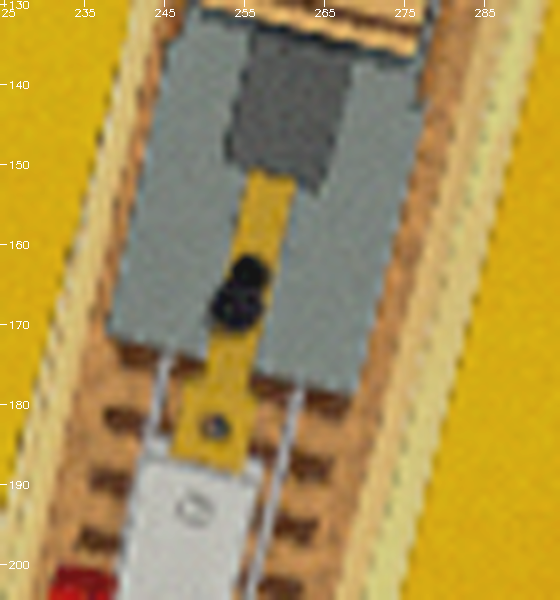

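View pics/d.png

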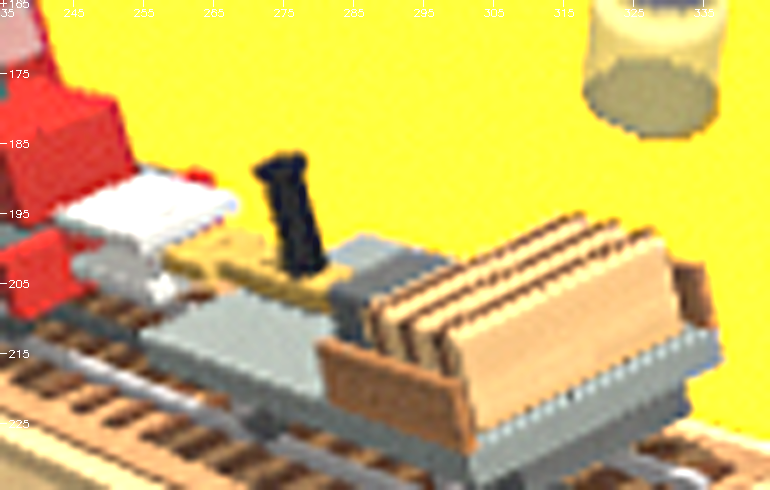

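```bash
cat > h.py <<'E'
from station import *
import numpy as np, cv2
from scipy.optimize import least_squares
from scipy.spatial.transform import Rotation as Ro
CAL={c:get_calibration(c) for c in("scene","top")}
def proj(c,P):
    k=CAL[c]; K=np.array([[k["fx"],0,k["cx"]],[0,k["fy"],k["cy"]],[0,0,1]])
    return cv2.projectPoints(np.asarray(P,float).reshape(-1,1,3),cv2.Rodrigues(k["R"])[0],k["t"],K,k["D"])[0].reshape(-1,2)
def onz(c,px,z):
    k=CAL[c]; K=np.array([[k["fx"],0,k["cx"]],[0,k["fy"],k["cy"]],[0,0,1]])
    u=cv2.undistortPoints(np.array(px,float).reshape(1,1,2),K,k["D"]).ravel()
    d=k["R"].T@np.array([u[0],u[1],1]); o=-k["R"].T@k["t"]; return o+d*(z-o[2])/d[2]
def tframe(yaw,slope=28.): # columns: x up-slope, y across, z normal
    return Ro.from_euler('ZY',[yaw,-slope],degrees=True).as_matrix()
E
cat > fit.py <<'E'
from h import *
T=[((0,0,0),(248.9,193.25)),((16,20,0),(242.6,187.25)),((16,-20,0),(257.25,189.25)),((36,0,-8),(251.4,182.75)),((96,0,30),(254.1,167.75)),((50,45,-18),(237.9,170.5)),((50,-45,-18),(268.9,178.5)),((127,0,1),(258.6,151.2))]
S=[((16,20,0),(268.5,193.5)),((16,-20,0),(255.9,199.3)),((96,0,30),(274.8,187.8)),((96,0,-8),(278.5,203.1)),((50,-45,-18),(254.9,212.1))]
def res(p):
    R=tframe(p[3]); f=lambda c,L:(proj(c,[R@np.array(a)+p[:3] for a,_ in L])-np.array([b for _,b in L])).ravel()
    return np.r_[f("top",T),f("scene",S)]
x0=np.r_[onz("top",(248.9,193.25),180),-13]
s=least_squares(res,x0,loss="soft_l1"); print(np.round(s.x,2)); r=res(s.x).reshape(-1,2); print(np.round(r,1).tolist())
print("J std", np.round(np.sqrt(np.diag(np.linalg.inv(s.jac.T@s.jac)))*.4,2))
for c in("top","scene"):
    im=cv2.imread(f"pics/{c}0.png").astype(int); b,g,rr=im[...,0],im[...,1],im[...,2]
    for n,m in(("red",(rr>100)&(g<60)&(b<70)),("blue",(b>90)&(rr<70)&(g<110))):
        m=m.astype(np.uint8); lo=(330,190,400,260) if c=="top" else (90,250,180,330)
        q=np.zeros_like(m); q[lo[1]:lo[3],lo[0]:lo[2]]=m[lo[1]:lo[3],lo[0]:lo[2]]
        ys,xs=np.nonzero(q); print(c,n,len(xs),xs.mean(),ys.mean(),[np.round(onz(c,(xs.mean(),ys.mean()),z)[:2],1).tolist() for z in(64,74,79)])
E
python3 fit.py
```

```text
[534.38   6.52 173.67 -13.47]
[[-0.2, 0.6], [0.3, -0.3], [-0.3, 1.2], [0.4, -1.6], [0.6, -2.1], [-0.2, 0.9], [0.2, 0.8], [-0.0, 0.4], [0.2, -0.9], [-1.3, -0.6], [1.5, 0.3], [2.0, 0.9], [-0.3, 0.2]]
J std [0.47 0.55 0.76 0.5 ]
top red 13 352.2307692307692 221.92307692307693 [[463.4, -305.2], [463.1, -303.2], [463.0, -302.1]]
top blue 15 371.8 229.8 [[440.2, -365.4], [440.0, -362.9], [440.0, -361.6]]
scene red 46 141.80434782608697 280.67391304347825 [[459.2, -303.7], [466.8, -306.8], [470.6, -308.4]]
scene blue 23 113.65217391304348 287.2608695652174 [[428.0, -360.8], [436.0, -363.2], [440.0, -364.4]]
```

```bash
sed -i 's/R=tframe(p\[3\]); f=/R=tframe(p[3]); mv=lambda a: np.array(a)-[p[4]*(tuple(a)in((36,0,-8),(96,0,30),(96,0,-8))),0,0]; f=/; s/R@np.array(a)+p/R@mv(a)+p/; s/180),-13\]/180),-13,0]/' fit.py; python3 fit.py | head -3
python3 - <<'E'
from h import *
# hypothetical approach for reachability
p=np.array([534.4,6.5,173.7]);R=tframe(-13.5)
for nm,jaw in(("y",R[:,1]),("-y",-R[:,1]),("x",R[:,0]),("-x",-R[:,0])):
    z=-R[:,2]; M=np.c_[jaw,np.cross(z,jaw),z]; e=Ro.from_matrix(M).as_euler('xyz',degrees=True)
    print(nm,np.round(e,1),[None if (q:=solve_ik((p+R@np.array(a)).tolist(),e.tolist())) is None else np.round(q,0).tolist() for a in((90,0,0),(90,0,90),(54,0,0),(0,0,0),(0,0,60))])
for yaw in np.arange(-180,181,30):
    q=solve_ik([462,-304,100],[180,0,float(yaw)]); print(yaw,None if q is None else np.round(q,0).tolist())
E
```

```text
[536.02   6.07 174.27 -13.3    8.23]
[[-0.0, 0.0], [0.5, -0.9], [-0.2, 0.6], [-0.1, 0.5], [0.1, 0.1], [-0.1, 0.3], [0.3, 0.1], [0.0, -0.3], [0.6, -0.8], [-0.9, -0.4], [0.1, -0.0], [0.6, 0.6], [0.2, 0.5]]
J std [0.44 0.52 0.69 0.47 0.88]
y [152.    0.   76.5] [[-6.0, -3.0, 115.0, -5.0, 41.0, -79.0], [-5.0, -14.0, 115.0, -5.0, 51.0, -79.0], [-5.0, -6.0, 120.0, -6.0, 39.0, -78.0], [-4.0, -11.0, 126.0, -7.0, 37.0, -76.0], [-4.0, -19.0, 127.0, -7.0, 45.0, -77.0]]
-y [-152.     0.  -103.5] [[-6.0, -3.0, 115.0, -5.0, 41.0, 101.0], [-5.0, -14.0, 115.0, -5.0, 51.0, 101.0], [-5.0, -6.0, 120.0, -6.0, 39.0, 102.0], [-4.0, -11.0, 126.0, -7.0, 37.0, 104.0], [-4.0, -19.0, 127.0, -7.0, 45.0, 103.0]]
x [180.  -28.  -13.5] [[-6.0, -3.0, 115.0, -5.0, 41.0, 11.0], [-5.0, -14.0, 115.0, -5.0, 51.0, 11.0], [-5.0, -6.0, 120.0, -6.0, 39.0, 12.0], [-4.0, -11.0, 126.0, -7.0, 37.0, 14.0], [-4.0, -19.0, 127.0, -7.0, 45.0, 13.0]]
-x [180.   28.  166.5] [None, None, None, None, None]
-180 [-41.0, 12.0, 108.0, 0.0, 60.0, 139.0]
-150 [-41.0, 12.0, 108.0, 0.0, 60.0, 109.0]
-120 [-41.0, 12.0, 108.0, -0.0, 60.0, 79.0]
-90 [-41.0, 12.0, 108.0, -0.0, 60.0, 49.0]
-60 [-41.0, 12.0, 108.0, -0.0, 60.0, 19.0]
-30 [-41.0, 12.0, 108.0, -0.0, 60.0, -11.0]
0 [-41.0, 12.0, 108.0, -0.0, 60.0, -41.0]
30 [-41.0, 12.0, 108.0, -0.0, 60.0, -71.0]
60 [-41.0, 12.0, 108.0, -0.0, 60.0, -101.0]
90 [-41.0, 12.0, 108.0, 0.0, 60.0, -131.0]
120 None
150 None
180 [-41.0, 12.0, 108.0, 0.0, 60.0, 139.0]
```

The fit is good to sub-pixel and shows the drawbar already about 8 mm out, with the hole at (536.0, 6.1, 174.3) and yaw -13.3°. Next I grip the knob, jaws along the track.

```bash
cat >> h.py <<'E'
P0=np.array([536.02,6.07,174.27]); R=tframe(-13.3); GO=18.7
def ori(jaw):
    j=R[:,1] if jaw=="y" else R[:,0]; z=-R[:,2]
    return Ro.from_matrix(np.c_[j,np.cross(z,j),z]).as_euler('xyz',degrees=True).tolist()
def tcp(a): return (P0+R@(np.array(a,float)-[0,0,GO])).tolist()   # a: grasp point in clevis frame
def st(msg=""):
    o=get_obs(); M=Ro.from_euler('xyz',o["ee_rot"],degrees=True).as_matrix()
    g=R.T@(np.array(o["tcp_pos"])-M[:,2]*GO-P0); f=R.T@np.array(o["wrist_force"])
    print(msg,"t",round(o["t"],1),"g",np.round(g,2).tolist(),"f",np.round(f,1).tolist(),"w",round(o["grip_width"],1)); return g,f,o
E
python3 - <<'E'
from h import *
grip(34,30)
goto(tcp((88,0,95)),ori("x")); st("above")
move_l(tcp((88,0,45)),speed=150); st()
im=get_image("top"); cv2.imwrite("pics/t1.png",im[:,:,::-1])
im2=get_image("scene"); cv2.imwrite("pics/s1.png",im2[:,:,::-1])
c=lambda i,a,b,d,e:cv2.resize(i[d:e,a:b],(400,400),interpolation=cv2.INTER_CUBIC)
cv2.imwrite("pics/e.png",cv2.convertScaleAbs(np.hstack([c(im,215,295,120,200),c(im2,235,315,150,230)]),alpha=1.3,beta=15)[:,:,::-1])
E
```

```text
above t 4.1 g [88.27, -0.66, 94.86] f [1.8, -0.2, 0.1] w 34.2
 t 4.6 g [87.67, -0.4, 44.51] f [0.1, -0.5, 0.7] w 34.1
```

View pics/e.png

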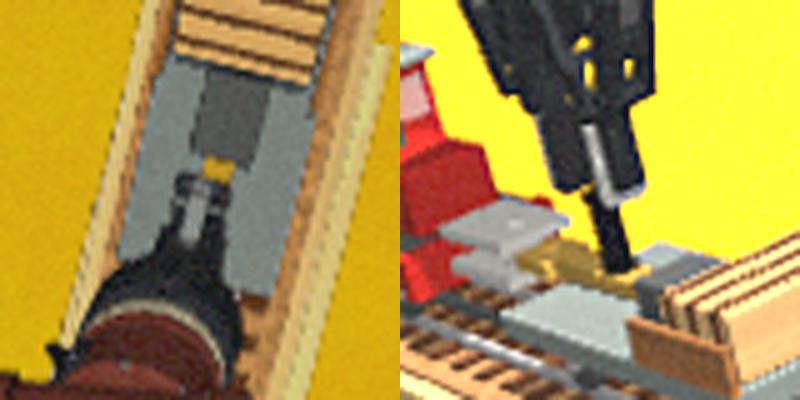

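The fingers are over the black knob and straddle it (scene crop at about (600,200)). The next moves go down, grip and pull to the stop, watching force.

```bash
python3 - <<'E'
from h import *
for z in (32,25,19):
    move_l(tcp((88,0,z)),speed=80); g,f,o=st("down")
    if abs(f[2])>8: raise SystemExit("contact")
grip(0,40); st("grip")
move_l(tcp((66,0,19)),speed=60); st("pull")
x=66
while x>48:
    x-=1.5; move_l(tcp((x,0,19)),speed=30); wait(.1); g,f,o=st(f"x{x}")
    if f[0]>12: break
E
```

```text
down t 5.0 g [87.6, -0.0, 31.81] f [-0.8, 0.3, 0.4] w 33.8
down t 5.2 g [87.52, -0.03, 24.59] f [0.1, 0.1, 0.0] w 33.9
down t 5.5 g [87.53, -0.05, 18.55] f [-0.5, -0.3, 0.3] w 34.1
grip t 5.8 g [87.8, -0.0, 19.07] f [-1.5, 0.5, 0.8] w 15.0
pull t 6.3 g [65.54, 0.0, 19.09] f [-1.1, 0.2, 0.6] w 15.0
x64.5 t 6.7 g [65.02, 0.01, 19.12] f [2.0, -0.3, -0.7] w 14.9
x63.0 t 7.0 g [63.42, 0.03, 19.14] f [2.8, 0.1, -1.3] w 15.0
x61.5 t 7.4 g [61.51, -0.01, 19.11] f [2.7, 0.0, 0.0] w 15.2
x60.0 t 7.7 g [59.91, 0.01, 19.07] f [2.5, -0.3, 0.7] w 15.3
x58.5 t 8.1 g [58.48, 0.01, 19.08] f [3.0, -1.2, 1.9] w 15.5
x57.0 t 8.4 g [58.07, 0.01, 19.16] f [5.2, -0.0, -2.1] w 15.5
x55.5 t 8.8 g [58.07, 0.02, 19.28] f [8.6, -1.0, -5.7] w 15.0
x54.0 t 9.1 g [58.01, 0.03, 19.4] f [10.7, -0.5, -9.4] w 15.4
x52.5 t 9.5 g [57.96, 0.02, 19.51] f [14.1, -0.1, -12.7] w 15.1
```

```bash
python3 - <<'E'
from h import *
move_l(tcp((58,0,19)),speed=40); wait(.1); st("relax")
grip(34); move_l(tcp((58,0,50)),speed=150); st("up")
goto(tcp((58,0,50)),ori("y")); st("rot")
move_l(tcp((58,0,19)),speed=100); st("down")
grip(0,40); wait(.2); g,f,o=st("gripY")
move_l(tcp((55,float(g[1]),19)),speed=40); wait(.1); st("repull")
move_l(tcp((58,float(g[1]),19)),speed=40); wait(.1); st("relax")
grip(34); move_l(tcp((58,0,60)),speed=150); st("up")
E
```

```text
relax t 9.9 g [58.2, 0.02, 19.12] f [3.2, 0.2, -0.2] w 14.6
up t 10.6 g [58.67, 0.13, 50.58] f [0.2, -0.5, 0.1] w 34.1
rot t 11.9 g [57.53, -0.07, 49.48] f [0.0, -0.5, 0.5] w 33.8
down t 12.4 g [57.45, -0.08, 18.52] f [-0.0, -1.6, -0.3] w 33.8
gripY t 12.9 g [58.62, 0.21, 19.55] f [-1.1, 0.8, 2.2] w 15.1
repull t 13.3 g [58.5, 0.23, 19.77] f [5.1, 0.6, -4.1] w 15.2
relax t 13.6 g [59.17, 0.22, 19.55] f [1.8, 0.1, 3.6] w 14.8
up t 14.4 g [58.37, 0.08, 60.3] f [0.5, 0.2, -0.7] w 34.3
```

```bash
cat >> h.py <<'E'
P0=P0+R@np.array([-1.95,0.2,0])
E
python3 - <<'E'
from h import *
goto(tcp((50,0,120)),ori("y"))
p=np.array([462.,-303.5]); Z=51.3
goto([p[0],p[1],180],[180,0,68]); 
def rep(m):
    o=get_obs(); print(m,round(o["t"],1),np.round(o["tcp_pos"],2),np.round(o["ee_rot"],1),np.round(o["wrist_force"],1),round(o["grip_width"],1)); return np.array(o["tcp_pos"])
rep("above")
im=get_image("scene"); cv2.imwrite("pics/s2.png",im[:,:,::-1])
it=get_image("top"); cv2.imwrite("pics/t2.png",it[:,:,::-1])
c=lambda i,a,b,d,e:cv2.resize(i[d:e,a:b],(400,400),interpolation=cv2.INTER_CUBIC)
cv2.imwrite("pics/f.png",cv2.convertScaleAbs(np.hstack([c(it,215,295,125,205),c(im,90,190,230,330)]),alpha=1.3,beta=15)[:,:,::-1])
E
```

```text
above 16.0 [ 462.23 -302.58  179.67] [-180.   -0.   68.] [0.4 0.6 0.4] 34.1
```

View pics/f.png

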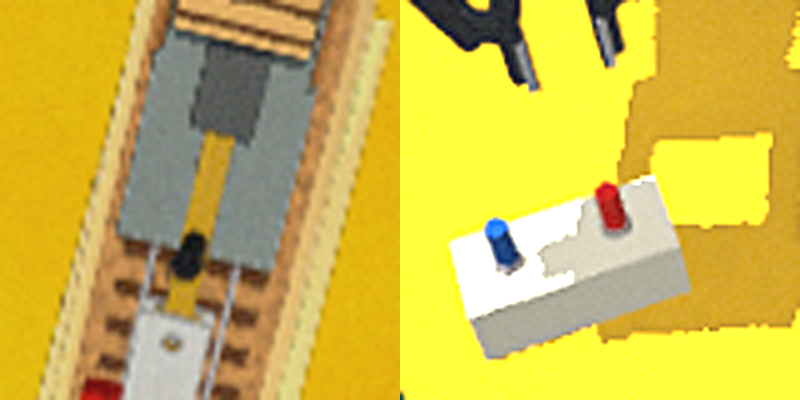

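The left crop shows the drawbar out, with brass visible through the clevis hole at (172,342). The right crop shows both pins untouched and the fingers lined up over red.

```bash
python3 - <<'E'
from h import *
p=np.array([462.,-303.5]); Z=51.3+.8
def rep(m):
    o=get_obs(); print(m,round(o["t"],1),np.round(o["tcp_pos"],2),np.round(o["ee_rot"],1),np.round(o["wrist_force"],1),round(o["grip_width"],1)); return np.array(o["tcp_pos"]),o
def down(p,z):
    for zz in (95,70,z):
        move_l([p[0],p[1],zz],speed=120); q,o=rep(f"z{zz}")
        if abs(o["wrist_force"][2])>8: raise SystemExit("contact")
down(p,Z); grip(0,20); wait(.1); a,_=rep("grip1")
grip(34); move_l([p[0],p[1],100],speed=150)
ca=a[:2]
goto([ca[0],ca[1],100],[180,0,-22]); down(ca,Z); grip(0,60); wait(.2); rep("grip2")
move_l([ca[0],ca[1],150],speed=120); rep("lift")
im=get_image("scene"); cv2.imwrite("pics/s3.png",im[:,:,::-1])
cv2.imwrite("pics/g.png",cv2.resize(im[200:330,70:200],(520,520),interpolation=cv2.INTER_CUBIC)[:,:,::-1])
E
```

```text
z95 16.9 [ 462.64 -303.89   95.8 ] [179.9   0.   68. ] [ 0.3 -0.8  1. ] 34.1
z70 17.3 [ 461.82 -303.35   70.  ] [-180.   -0.   68.] [ 0.1 -0.5  0.8] 34.3
z52.099999999999994 17.6 [ 461.67 -303.23   52.03] [-179.9   -0.    68. ] [-0.3 -0.7 -0.2] 33.6
grip1 18.0 [ 462.58 -303.99   52.99] [179.9   0.   68. ] [ 1.1 -0.   3. ] 13.3
z95 20.5 [ 462.14 -303.64   94.33] [-1.8e+02  1.0e-01 -2.2e+01] [ 0.4 -1.1 -0.6] 33.8
z70 20.8 [ 461.92 -303.43   69.23] [-1.8e+02  1.0e-01 -2.2e+01] [-0.8 -0.6  1. ] 34.1
z52.099999999999994 21.1 [ 462.22 -303.64   51.91] [-1.8e+02  1.0e-01 -2.2e+01] [-1.1  0.2  1.2] 33.8
grip2 21.6 [ 463.25 -304.55   53.09] [ 1.8e+02 -1.0e-01 -2.2e+01] [ 0.7 -0.2  4.9] 12.0
lift 22.6 [ 461.79 -303.38  148.86] [-1.8e+02  1.0e-01 -2.2e+01] [-0.1  0.8 -1.4] 11.6
```

View pics/g.png

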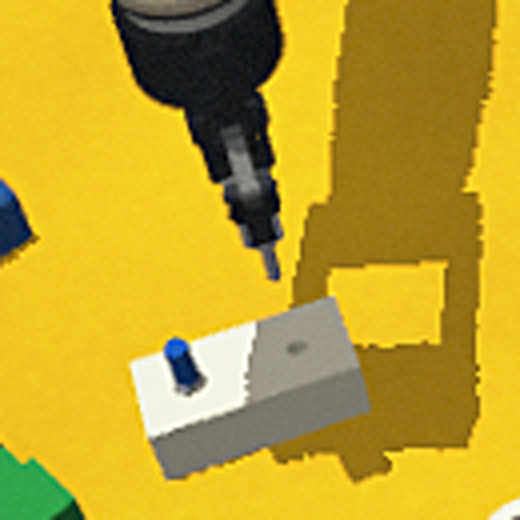

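The red pin is held with its shaft pointing down at about (270,265). The blue pin is still in its hole at (182,365). Next is the clevis approach and a guarded insertion.

```bash
python3 - <<'E'
from h import *
o=get_obs(); p=o["tcp_pos"]
move_l([462,-303.5,250],speed=200)
goto(tcp((0,0,120)),ori("x")); st("above")
c=np.zeros(2)
for z in (78,70):
    move_l(tcp((c[0],c[1],z)),speed=100); wait(.25); g,f,o=st(f"z{z}"); c-=g[:2]
print("corr",c)
z=70
while z>50:
    z-=3; move_l(tcp((c[0],c[1],z)),speed=40); wait(.05); g,f,o=st(f"z{z}")
    if f[2]>5: print("contact"); break
print(np.round(o["ee_rot"],2),ori("x"))
im=get_image("scene"); cv2.imwrite("pics/s4.png",im[:,:,::-1]); it=get_image("top")
k=lambda i,a,b,d,e:cv2.resize(i[d:e,a:b],(400,400),interpolation=cv2.INTER_CUBIC)
cv2.imwrite("pics/i.png",cv2.convertScaleAbs(np.hstack([k(it,215,295,145,225),k(im,235,295,155,215)]),alpha=1.2,beta=15)[:,:,::-1])
E
```

```text
above t 24.6 g [0.41, -0.53, 119.73] f [0.2, -0.5, -0.7] w 12.0
z78 t 25.4 g [0.75, 0.07, 78.68] f [0.2, -0.7, -0.9] w 11.9
z70 t 25.9 g [-0.59, -0.03, 70.2] f [0.4, -0.3, -0.0] w 12.2
corr [-0.16465679 -0.03997077]
z67 t 26.2 g [-0.27, -0.06, 66.87] f [-0.1, -0.2, -0.2] w 12.1
z64 t 26.5 g [-0.29, -0.09, 63.84] f [-0.4, 0.5, -0.2] w 11.8
z61 t 26.8 g [-0.34, -0.07, 60.85] f [-0.2, -0.5, -0.7] w 11.8
z58 t 27.1 g [-0.32, -0.06, 57.87] f [-0.1, 0.4, 0.2] w 11.9
z55 t 27.4 g [-0.29, -0.06, 54.87] f [-0.4, 0.8, 0.0] w 12.0
z52 t 27.7 g [-0.3, -0.06, 51.87] f [0.1, 0.4, -0.7] w 12.1
z49 t 28.0 g [-0.31, -0.07, 48.86] f [-1.1, 0.0, -0.0] w 12.0
[180.   -27.98 -13.3 ] [180.0, -28.0, -13.299999999999999]
```

View pics/i.png

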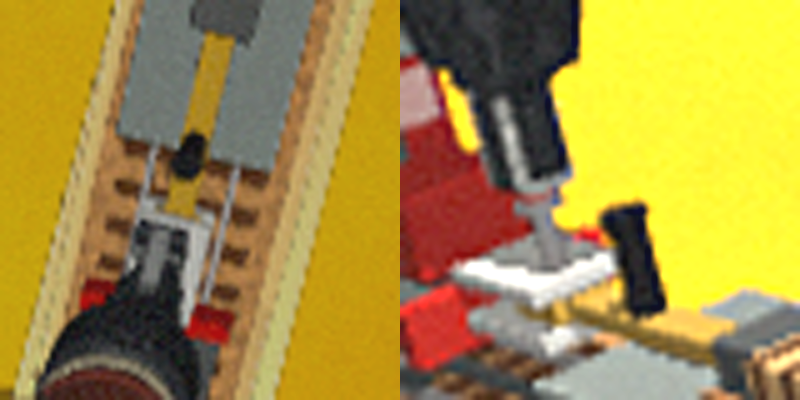

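The pin is through the upper plate and into the eye with no contact force; the flange is visible above the plate at about (545,200). I keep going until it seats.

```bash
python3 - <<'E'
from h import *
c=(0.1,0); z=49
while z>19:
    z-=(3 if z>31 else 1); move_l(tcp((c[0],c[1],z)),speed=40); wait(.05); g,f,o=st(f"z{z}")
    if f[2]>12: print("contact"); break
E
```

```text
z46 t 28.4 g [-0.01, -0.02, 45.87] f [0.5, 0.1, -1.1] w 12.4
z43 t 28.7 g [-0.08, -0.04, 42.85] f [1.0, 0.6, -0.9] w 12.1
z40 t 29.0 g [-0.07, -0.01, 39.86] f [-0.2, 0.6, -0.7] w 11.6
z37 t 29.3 g [-0.03, -0.03, 36.87] f [-0.4, 0.2, 0.4] w 12.0
z34 t 29.6 g [-0.02, -0.02, 33.87] f [0.3, -0.0, -0.9] w 12.2
z31 t 29.9 g [-0.06, -0.05, 30.86] f [0.3, 0.5, -1.1] w 11.8
z30 t 30.2 g [0.1, -0.01, 29.99] f [0.5, -0.5, 0.8] w 11.9
z29 t 30.5 g [0.09, 0.0, 28.99] f [0.4, 1.0, -0.5] w 12.1
z28 t 30.8 g [0.04, -0.01, 27.94] f [-0.6, 0.7, -0.0] w 11.7
z27 t 31.1 g [0.04, 0.0, 26.95] f [-0.6, -0.2, -0.0] w 12.1
z26 t 31.4 g [0.27, 0.02, 26.05] f [-0.4, 0.8, -0.4] w 12.3
z25 t 31.7 g [0.39, 0.06, 25.93] f [-2.3, -0.9, 10.9] w 11.8
z24 t 32.0 g [0.53, 0.07, 25.85] f [-6.2, -1.1, 21.9] w 11.8
contact
```

```bash
python3 - <<'E'
from h import *
move_l(tcp((0.1,0,25.7)),speed=40); wait(.05); st("relax")
grip(34); st("open")
move_l(tcp((0,0,60)),speed=100); st("up")
move_l(tcp((0,0,130)),speed=200)
goto([400,-250,300],[180,0,-22]); st("away")
im=get_image("scene"); cv2.imwrite("pics/s5.png",im[:,:,::-1]); it=get_image("top"); cv2.imwrite("pics/t5.png",it[:,:,::-1])
for n in("pin","jar","spare_pin"): print(n,[(round(d["score"],2),np.round(d["extent"],1).tolist()) for d in spot_in(n,"scene")[:3]])
k=lambda i,a,b,d,e:cv2.resize(i[d:e,a:b],(400,400),interpolation=cv2.INTER_CUBIC)
cv2.imwrite("pics/j.png",cv2.convertScaleAbs(np.hstack([k(it,220,280,155,215),k(im,235,295,155,215)]),alpha=1.2,beta=15)[:,:,::-1])
E
```

```text
relax t 32.3 g [0.51, 0.1, 25.98] f [-0.7, 0.2, 6.0] w 11.8
open t 32.6 g [-0.29, -0.11, 25.32] f [0.4, 0.4, 0.0] w 33.9
up t 33.1 g [0.25, 0.03, 60.2] f [-0.5, 0.9, -0.7] w 34.1
away t 34.7 g [3.96, -279.81, 160.96] f [-0.4, 0.3, -0.9] w 34.3
pin []
jar [(0.89, [327.1, 167.9, 23.0, 25.2])]
spare_pin [(0.66, [117.6, 291.5, 8.4, 16.3]), (0.33, [329.7, 167.6, 21.2, 30.3])]
```

View pics/j.png

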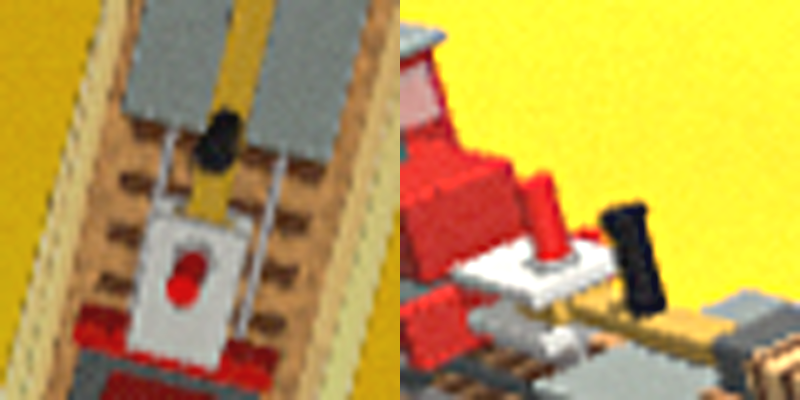

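The pin is seated with its flange flat on the plate (scene crop (550,258)) and parallel to the black knob. The jar and the spare pin are in place, so I'm handing in.

```bash
python3 -c "
from station import *
print(sign_off())"
```

```text
the job is handed in; nothing more can be done
None
```

The job was done and handed in at about 35 s of the 56 s allowed. The sign-off itself reports no verdict.

- **Drawbar:** I pulled it by its knob to the hard stop. It started about 8 mm out, and contact came at knob x = 58.0 mm against an expected 60 mm. I used that touch to correct the position of the hole.
- **Pin:** I centred the red pin with two grips at right angles and pushed it down along the slope normal. It met no force until the flange seated, about 0.8 mm lower than predicted, at 11 to 22 N. I then let go and backed the arm away.
- **Last checks:** The final pictures show the flange flat on the upper plate, the pin parallel to the drawbar knob, and the drawbar still out. The jar's detected position shifted under 1 px from the start. The spare pin's box shifted about 2 px, and it grew taller, so I take that as detection noise. The wrist force read about zero with the arm clear.
- **One check failed:** the network did not find the red pin in the last picture, nor in the first. I judged its seating from the picture and the contact force.

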